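# Load a valve disc into the leak-test block

## Task

Load the leak-test block on the bench: with the fingertips, push the valve disc that lies on its deck over the rim of the round nest so that it drops in and lies flat, and after that push the forked keeper by its tab, over the disc, all the way to its stop. Nothing is to be picked up: push the disc gently along the deck without pinching or lifting it, leave all other parts where they stand, and finish clear of everything.

Things in the scene. Friction and masses are not known exactly. Their poses are not given: they have to be found in the camera images.
- test_block: steel leak-test block fixed to the bench; flat deck 30 mm above it. Origin on the bench under the nest's axis; x away from the robot, y to its left (yaw within 0.3 rad), z up. It spans x -75 to 75, y -150 to 125 mm; the deck at y below -15 is clear. Two 14 mm high guide strips at y 29 to 121, 18 to 35 mm either side of x = 0. A gauge, 60 mm high, stands at its back
- nest (a point): centre of the floor of the nest: a round, flat-bottomed recess in the deck, 30 mm in diameter, 6 mm deep, upright walls. The point is 6 mm below the deck; axes as the block's
- valve_disc: the disc to load: steel, 27 mm in diameter, 10 mm thick, about 28 g, three-armed groove in its upper face. Starts loose and flat on the deck, at y -95 to -55 mm, x within 30 mm, in the block's frame. Origin at the centre of its underside, z is its axis, up. Down in the nest its top stands 4 mm above the deck
- keeper (a joint): travel of the forked aluminium keeper along the block's y, m: 0 = shut over the nest, at its stop; grows towards +y as it opens, to 0.058. Stays where it is left; takes about 2 N to push. Its fork is 44 mm wide, 5 mm thick, runs 5.5 mm above the deck, just clear of a seated disc (one not right down blocks it); prong tips at y = -18 mm + travel
- keeper_tab (a point): middle of the upper edge of the rear (+y) face of the keeper's upright tab: x = 0, y = 56 mm + travel in the block's frame, 59.5 mm above the bench. The tab is 34 mm wide (x), 6 mm thick (y), rises 19 mm above the fork. Pushed towards the block's -y it shuts the keeper; behind it (+y) is open deck between the strips
- spare_disc: bystander: another steel valve disc, 27 mm across and 7 mm thick, lying on the bench in front of the block; to be left alone. Origin at the centre of its underside
- nozzle_nut: bystander: steel nozzle nut, 28 mm across, 26 mm tall, standing on the deck of the block near its back edge; to be left alone. Origin at the centre of its underside
- fluid_jar: bystander: small brown jar with a dark cap, 46 mm across, 71 mm tall, standing on the bench in front of the block; to be left alone. Origin at the centre of its underside
Things that resemble listed ones, but are neither listed nor needed, are in the scene too. Leave any blue or purple look-alike of the valve_disc alone.

How it is judged:
On the way, in this order (a step that is already met when the one before it is completed fails the run):
1. the disc lies flat in the nest while the keeper is still open (horizontal distance between valve_disc and nest below 0.0028 m and z of valve_disc in the frame of nest below 0.0015 m and angle between valve_disc's own z axis and vertical below 0.08 rad and value of joint keeper above 0.035 m), for 0.2 s.
2. the keeper is shut over the disc (value of joint keeper below 0.003 m), for 0.2 s.
At the end, for the whole second after the job is handed in: The disc lies flat on the floor of the nest (centre within 2.8 mm of its axis, underside within 1.5 mm of the floor, tilt under 0.08 rad, at rest) and the keeper is within 3 mm of its stop (horizontal distance between valve_disc and nest below 0.0028 m and z of valve_disc in the frame of nest below 0.0015 m and angle between valve_disc's own z axis and vertical below 0.08 rad and value of joint keeper below 0.003 m and linear speed of valve_disc below 0.02 m/s); the robot touches nothing.
It fails at once if the valve disc is lifted more than 8 mm off the deck (z of valve_disc in the frame of test_block above 0.038 m).
It fails at once if the valve disc is pinched or pressed hard by the fingers (over 20 N) (contact force between the fingers and valve_disc above 20 N).
It fails at once if another part is moved by more than 15 mm (distance of any of spare_disc, nozzle_nut, fluid_jar from where it was at the start of the episode above 0.015 m).
It also fails if it takes over 48 s, if anything falls off the work surface, if the arm or the gripper's body presses on something with over 40 N, if the wrist force passes 120 N, or if a joint passes its speed limit or range.

## Robot

A 6-joint arm with a two-finger parallel gripper is mounted at the origin on a cart in front of the work surface, level with it; the furniture and walls round the work are solid. World frame = base frame: x ahead of the robot, y to its left, z up, the work surface at z = 0. Lengths are in m, angles in rad, forces in N, time in s.
With the tool pointing down it reaches from about 0.375 to 0.9 m from the base axis. Payload 3.1 kg.
Tool frame: the origin (TCP) lies midway between the tips of the shut fingers; the grasp point (between the pads) lies manip.hold_point_z behind it (manip.hold_point_z is the distance from the TCP to the grasp point, in m); z points along the fingers, y is the direction in which the jaws open and shut (so a half turn about z gives the same grasp; the last joint's range is limited). The gripper opens to 85 mm and grips with 20 to 120 N. Pads are 22 mm wide; open, the fingers measure 114 mm over their backs; the gripper's body (76 mm by 85 mm) begins 54 mm behind the grasp point. The pads swing forward as they close: fully open they stand 13 mm farther back than shut.
Start: joints at [-1.5, 0.527, 1.433, -0, 1.181, -0.178], TCP at [0.154, -0.606, 0.203] pointing down, gripper open.
Joint ranges: [-3.08, 3.08], [-0.75, 2.2], [0.22, 2.44], [-1.43, 4.57], [0, 2.65], [-2.85, 2.85]. Speed limits (rad/s): [2.79, 2.79, 3.14, 3.14, 3.14, 3.14].

## Interface

Orientations are given as a unit quaternion [x, y, z, w].
In Python, from station import manip, snapshot, workorder, models gives the robot as it stands.
- The arm moves only by the tool jog_arm, never from a script. Its argument "commands" is a list of rows, each a list of 5 numbers: the opening in per cent of the stroke, from 0 (shut) to 100 (fully open), then the shift along the world's x, y, z in cm, then the turn about the world's z in rad. A call has 1 to 8 rows; each row shifts and turns the pose as measured when the row begins; what a row does not reach is not made up. A row lasts 1/12 s, in which the tool goes at most 41.7 mm and 7.16 degrees, less where a joint would pass 70% of its speed; a pose out of reach is approached as far as the arm can. A call with a gripper value outside its range is refused whole. The fingers move at their own pace and stop on an object; "squeeze" is the grip in N (left out, the last holds). Time passes only in rows, so rows that do not move let the fingers close. It gives the time, the measured TCP pose, the force and the opening at its end, in the units of the state.
- manip.sense(): the state, without advancing time (a new reading comes with each control period).
- snapshot(name): name is "scene" or "top"; returns a dict with "image" (420x560x3 uint8, red, green, blue), "intrinsics" (3x3 intrinsics, pixels), "extrinsics" (4x4, takes a point from camera to world coordinates). Camera axes: x right, y down, z forward; pixel columns grow to the right and rows downward; lengths in m; the calibration is good to about 2 mm. A picture is of the moment at which its call begins. There is no depth.
- workorder.sign_off(): hands the job in, once; it reports no verdict.
Trained networks look in a picture, given as the dict that the camera call returned (one of the last four; its "shot" number tells which), for a name from the list of things; names that differ only in an ending like _2 or _b are one class to them, and where a whole thing is asked for, a point or a joint stands for the part that bears it (a point fixed in the world has none). Each returns a list of dicts, best first, with "score" (0 to 1); they miss things now and then, are a little off and sometimes report something else, mostly with a low value. They report only what shows in the picture. A call takes as long as a camera call. They do not tell look-alikes from the thing itself.
- models.find_in(picture, name): "centre" ([x, y, z] in m, in world coordinates, good to about 4 mm: the middle of the surface that is visible of it).
- models.pinpoint(picture, name): "centre" ([x, y, z] in m, in world coordinates, good to about 4 mm: a listed point, or the origin of a listed thing).
The state is a dict: "t": time; "q": joint angles; "qd": joint speeds; "tau": joint torques, N m; "tcp_pos": TCP position; "tool_rot": TCP orientation; "force": force on the tool from outside, world axes, zero at the start; "ft_torque": the same for the moment, N m; "finger_gap": opening from 0.0 (shut) to 1.0 (fully open).
Only numpy, scipy, OpenCV 4.12 (cv2) and the standard library are available. Lean on these libraries where they do the work, as an engineer would, in place of code of your own. Each camera call takes 0.05 s, during which the arm holds its last target. There are 200 camera calls.

## Working session

There is one attempt and no reset: what is moved stays moved. The work goes in short steps, Python scripts to look and compute and a tool call to move; the robot and the scene stay as the last step left them, time stands still between calls to the robot, and variables do not carry over. Pictures are saved under pics/ and viewed, about 8 in all and at most 12, crops included, and the job is handed in when it is done.

Besides the shell and the picture viewer there is one more tool, called after "Emit:" by a JSON object that holds its "op" and its "data", one argument or row to a line. jog_arm: Moves the arm, as the interface text tells. Its arguments: {"type":"object","properties":{"commands":{"type":"array","items":{"type":"array","items":{"type":"number"}}},"squeeze":{"type":"number"}},"required":["commands"]}

```bash
mkdir -p pics; cat > h.py <<'E'
from station import manip, snapshot, workorder, models
import numpy as np, cv2
def save(p,n,crop=None,s=1):
    im=p["image"]
    if crop: a,b,c,d=crop; im=im[b:d,a:c]
    im=cv2.resize(im,None,fx=s,fy=s,interpolation=cv2.INTER_CUBIC)
    cv2.imwrite(f"pics/{n}.png",im[:,:,::-1])
def pix(p,X):
    T=np.linalg.inv(p["extrinsics"]); c=T[:3,:3]@np.array(X)+T[:3,3]; u=p["intrinsics"]@c; return (u[:2]/u[2]).round(1)
def ray(p,uv,z):
    d=p["extrinsics"][:3,:3]@np.linalg.solve(p["intrinsics"],np.array([uv[0],uv[1],1.])); o=p["extrinsics"][:3,3]
    return (o+d*(z-o[2])/d[2]).round(4)
E
python3 - <<'E'
from h import *
s=manip.sense(); print(manip.hold_point_z,s["t"],s["tcp_pos"],s["tool_rot"],s["force"])
for c in ["top","scene"]:
    p=snapshot(c); save(p,c+"0",s=1.4 if c=="top" else 1.4); print(c,p["extrinsics"][:3,3])
    for n in ["valve_disc","nest","keeper_tab","test_block","spare_disc","nozzle_nut","fluid_jar"]:
        for r in models.pinpoint(p,n)[:3]: print(n,np.round(r["centre"],4),round(r["score"],2),pix(p,r["centre"]))
E
```

```text
0.0187 0.0 [ 0.15386482 -0.60494452  0.20193998] [ 9.92271298e-01  1.24082545e-01  4.59596076e-05 -1.09152777e-03] [ 0.12437495 -0.34691284  0.47865204]
top [ 0.44582492 -0.12185943  0.91360428]
valve_disc [ 0.579  -0.1234  0.0243] 0.76 [283.6 188.9]
valve_disc [ 0.6114 -0.2779 -0.0014] 0.67 [363.2 174.4]
valve_disc [ 0.5522 -0.2818 -0.0006] 0.58 [365.9 204.7]
nest [ 0.5793 -0.0578  0.0206] 0.75 [249. 189.]
keeper_tab [0.5779 0.0487 0.0573] 0.72 [189.5 186.7]
test_block [ 0.5754 -0.0534  0.0013] 0.67 [247.4 192.5]
spare_disc [ 0.4701 -0.1035 -0.0016] 0.72 [273.1 247.2]
nozzle_nut [ 0.6348 -0.0282  0.0305] 0.65 [233.4 159.2]
fluid_jar [ 0.4584 -0.0225 -0.0016] 0.58 [230.8 253.1]
scene [ 0.21612045 -0.75053059  0.75940076]
valve_disc [ 0.5759 -0.0533  0.0016] 0.75 [260.  204.1]
valve_disc [ 0.7178 -0.189  -0.0043] 0.6 [352.  223.1]
valve_disc [ 5.509e-01 -2.796e-01  1.000e-04] 0.48 [306.3 284.7]
keeper_tab [0.5846 0.0488 0.0619] 0.78 [240.9 153.9]
test_block [ 0.5747 -0.0561 -0.0007] 0.6 [260.1 205.9]
spare_disc [ 0.4686 -0.1065 -0.0007] 0.64 [224.8 239.5]
spare_disc [ 0.5761 -0.1207  0.0306] 0.54 [275.8 214.2]
nozzle_nut [ 0.6351 -0.0317  0.0267] 0.71 [279.4 180.3]
fluid_jar [ 0.4595 -0.0226  0.0025] 0.91 [203.3 213.6]
fluid_jar [ 0.4658 -0.1015 -0.0025] 0.74 [222.5 239. ]
```

```bash
python3 - <<'E'
from h import *
p=snapshot("top"); save(p,"top1",crop=(130,110,400,290),s=2.96)
E
```

```text
(no output)
```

View pics/top1.png

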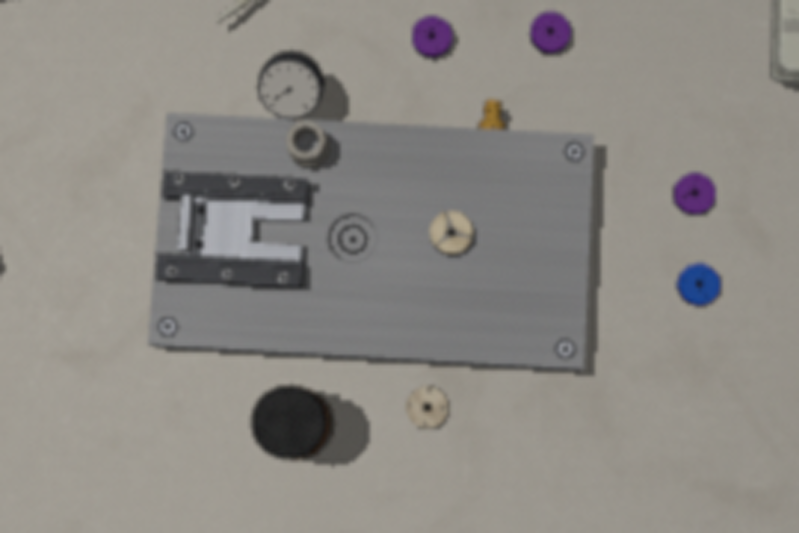

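View pics/scene0.png

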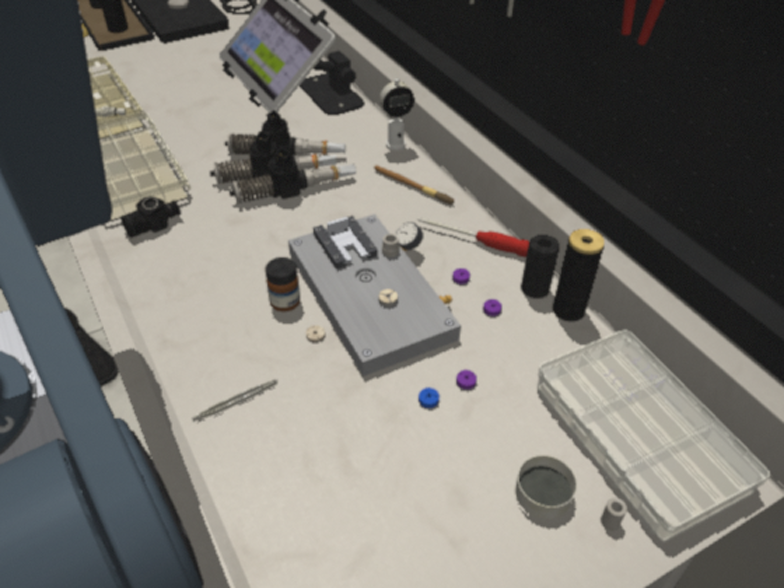

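The top crop shows the cream disc with the three-armed groove on the deck at crop (452,233), and the nest at (352,239). The keeper is open, with its prong tips at x≈308 and its tab at (185,222).

Candidates for the disc:
- **Deck disc (452,233):** cream with a three-armed groove, on the clear part of the deck. It fits the description, and this enlarged crop confirms it.
- **Bench disc (428,408):** four small notches, in front of the block, so this is the spare.
- **Purple and blue discs on the bench:** look-alikes, to be left alone.

```bash
python3 - <<'E'
from h import *
p=snapshot("top"); f=lambda u,v,z: ray(p,(130+u/2.96-.33,110+v/2.96-.33),z)
g=cv2.cvtColor(p["image"],cv2.COLOR_RGB2GRAY)
sc={(-1,1):(183,131),(1,1):(575,151),(1,-1):(565,348),(-1,-1):(167,326)}
S=np.array([f(*v,.03)[:2] for v in sc.values()]); print(S)
d=S[0]-S[1]+S[3]-S[2]; yaw=np.arctan2(-d[0],d[1]); print("yaw",yaw,"screw centre",S.mean(0))
N=f(352,239,.028)[:2]; print("nest eye",N)
# disc centroid by colour
im=p["image"].astype(int); m=((im[:,:,0]-im[:,:,2])>25)&(im[:,:,0]>120)
m[:175]=0;m[205:]=0;m[:,:265]=0;m[:,305:]=0
v,u=np.nonzero(m); uv=(u.mean(),v.mean()); D=ray(p,uv,.039)[:2]; print("disc",uv,len(u),D)
R=np.array([[np.cos(yaw),-np.sin(yaw)],[np.sin(yaw),np.cos(yaw)]])
screws=(S-N)@R*1000; print("screws in block",screws.round(1))
print("disc in block",((D-N)@R*1000).round(1)); print("tips",((np.array([f(306,210,.0405)[:2],f(306,254,.0405)[:2]])-N)@R*1000).round(1))
print("tab top",((np.array([f(180,222,.0595)[:2],f(190,222,.0595)[:2]])-N)@R*1000).round(1))
for x,y in [(0,-110),(0,130)]: print((x,y),N+R@np.array([x,y])/1000)
E
```

```text
[[ 0.6452  0.0519]
 [ 0.632  -0.1994]
 [ 0.5064 -0.192 ]
 [ 0.5195  0.0588]]
yaw -0.052332178297855414 screw centre [ 0.575775 -0.070175]
nest eye [ 0.5755 -0.0575]
disc (np.float64(281.91818181818184), np.float64(188.15454545454546)) 110 [ 0.5782 -0.1203]
screws in block [[  63.9  112.9]
 [  63.8 -138.8]
 [ -62.  -137.9]
 [ -62.   113.2]]
disc in block [  6.  -62.6]
tips [[ 15.1  29.1]
 [-12.8  27.3]]
tab top [[  0.5 104.2]
 [  0.8  98. ]]
(0, -110) [ 0.56974609 -0.16734941]
(0, 130) [0.58230008 0.07232203]
```

Emit:
{"op": "jog_arm", "data": {
  "commands": [
    [19, 2.8, 2.8, 0, 0.12],
    [19, 2.8, 2.8, 0, 0.12],
    [19, 2.8, 2.8, 0, 0.12],
    [19, 2.8, 2.8, 0, 0.12],
    [19, 2.8, 2.8, 0, 0.12],
    [19, 2.8, 2.8, 0, 0.12],
    [19, 2.8, 2.8, 0, 0.12],
    [19, 2.8, 2.8, 0, 0.12]
  ]
}}

```text
t: 1.57
tcp_pos: [0.3784, -0.3819, 0.2036]
tool_rot: [0.815, 0.579, 0.001, 0.006]
force: [0.2, -0.1, 1.3]
finger_gap: 0.189
```

Emit:
{"op": "jog_arm", "data": {
  "commands": [
    [19, 2.6, 2.8, 0, 0.11],
    [19, 2.6, 2.8, 0, 0.11],
    [19, 2.6, 2.8, 0, 0.11],
    [19, 2.6, 2.8, -1.0, 0],
    [19, 2.6, 2.8, -1.0, 0],
    [19, 2.6, 2.8, -1.5, 0],
    [19, 2.6, 2.8, -2.0, 0],
    [19, 1.0, 1.0, -2.0, 0]
  ]
}}

```text
t: 2.23
tcp_pos: [0.5834, -0.1665, 0.1355]
tool_rot: [0.7, 0.714, 0.004, 0.015]
force: [-0.3, -0.4, 0.4]
finger_gap: 0.188
```

Emit:
{"op": "jog_arm", "data": {
  "commands": [
    [19, -0.2, 0.2, -3, -0.02],
    [19, 0, 0, -3, 0],
    [19, 0, 0, -2, 0],
    [19, 0, 0, -0.5, 0],
    [19, 0, 0, 0, 0]
  ]
}}

```text
t: 2.65
tcp_pos: [0.585, -0.1576, 0.0444]
tool_rot: [0.703, 0.711, 0.005, 0.015]
force: [1.0, 0.2, -0.0]
finger_gap: 0.189
```

```bash
python3 - <<'E'
from h import *
p=snapshot("top"); save(p,"top2",crop=(180,130,340,240),s=5)
s=manip.sense();print(s["tcp_pos"],s["tool_rot"],s["force"])
print([5*(pix(p,(x,y,z))-[180,130]) for x,y,z in [(.5785,-.1205,.04),(.5762,-.0577,.03)]])
p=snapshot("scene"); save(p,"sc2",crop=(200,120,360,240),s=5)
E
```

```text
[ 0.58501051 -0.15773076  0.04492524] [0.70335686 0.71066014 0.00471775 0.01513387] [ 0.5406135   0.16286871 -0.05437232]
[array([510. , 289.5]), array([343. , 299.5])]
```

View pics/sc2.png

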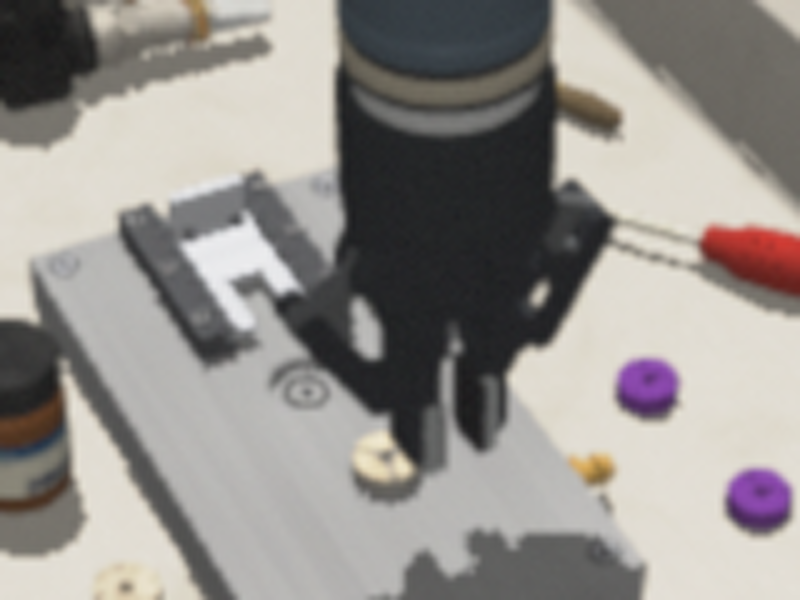

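View pics/top2.png

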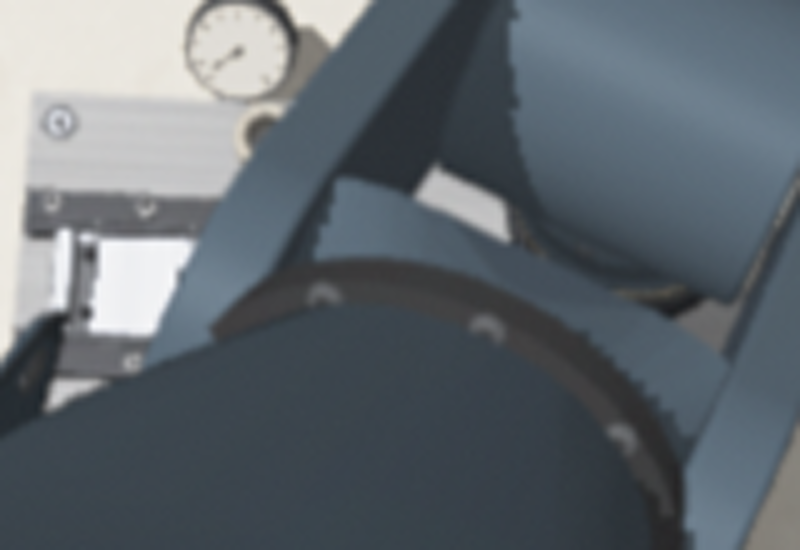

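The scene crop shows both fingers behind (-y of) the disc: disc at (385,462), fingertips at (420,470) and (480,445). The top view is blocked by the arm. Next I'll shift into line and lower to touch the deck.

Emit:
{"op": "jog_arm", "data": {
  "commands": [
    [19, -0.3, 0, -0.7, 0],
    [19, -0.2, 0, -0.2, 0],
    [19, 0, 0, -0.2, 0],
    [19, 0, 0, -0.1, 0],
    [19, 0, 0, -0.1, 0]
  ]
}}

```text
t: 3.17
tcp_pos: [0.584, -0.1616, 0.0382]
tool_rot: [0.704, 0.71, 0.007, 0.022]
force: [0.4, -0.4, -0.7]
finger_gap: 0.188
```

Emit:
{"op": "jog_arm", "data": {
  "commands": [
    [19, 0, 0, 0, 0],
    [19, 0, 0, 0, 0],
    [19, 0, 0, 0, 0]
  ]
}}

```text
t: 3.42
tcp_pos: [0.5845, -0.1621, 0.0391]
tool_rot: [0.704, 0.71, 0.007, 0.023]
force: [0.4, 0.5, 0.9]
finger_gap: 0.192
```

```bash
python3 - <<'E'
from h import *
s=manip.sense();print({k:np.round(v,4) for k,v in s.items()})
E
```

```text
{'t': np.float64(3.4167), 'q': array([-4.5410e-01,  7.0900e-01,  1.6424e+00, -1.4000e-03,  7.4230e-01,
       -4.6070e-01]), 'qd': array([-0.0012, -0.0035,  0.0006,  0.0012, -0.0007, -0.0003]), 'tau': array([-2.45000e-02, -4.53755e+01, -1.12387e+01, -4.20000e-03,
       -1.68300e-01, -0.00000e+00]), 'tcp_pos': array([ 0.5845, -0.1621,  0.0391]), 'tool_rot': array([0.7042, 0.7096, 0.0073, 0.0228]), 'force': array([0.3687, 0.5414, 0.9192]), 'ft_torque': array([-0.0042,  0.0058, -0.0145]), 'finger_gap': np.float64(0.1918)}
```

Emit:
{"op": "jog_arm", "data": {
  "commands": [
    [19, -0.6, 0, -0.6, 0],
    [19, 0, 0, 0, 0]
  ]
}}

```text
t: 3.58
tcp_pos: [0.5785, -0.1622, 0.033]
tool_rot: [0.704, 0.71, 0.007, 0.023]
force: [-0.2, -0.3, -0.4]
finger_gap: 0.193
```

Emit:
{"op": "jog_arm", "data": {
  "commands": [
    [19, 0, 0, -0.3, 0],
    [19, 0, 0, 0, 0]
  ]
}}

```text
t: 3.75
tcp_pos: [0.5778, -0.1621, 0.0294]
tool_rot: [0.704, 0.71, 0.007, 0.023]
force: [0.7, 0.4, -0.6]
finger_gap: 0.184
```

Emit:
{"op": "jog_arm", "data": {
  "commands": [
    [19, 0.1, 0, -0.2, 0],
    [19, 0, 0, 0, 0]
  ]
}}

```text
t: 3.92
tcp_pos: [0.5787, -0.162, 0.0268]
tool_rot: [0.704, 0.71, 0.007, 0.023]
force: [-0.3, 0.7, -0.5]
finger_gap: 0.189
```

Emit:
{"op": "jog_arm", "data": {
  "commands": [
    [19, 0, 0, -0.2, 0],
    [19, 0, 0, 0, 0]
  ]
}}

```text
t: 4.08
tcp_pos: [0.5788, -0.1619, 0.0244]
tool_rot: [0.704, 0.71, 0.007, 0.023]
force: [-0.6, -0.3, -0.5]
finger_gap: 0.19
```

```bash
python3 - <<'E'
from h import *
p=snapshot("scene"); save(p,"sc3",crop=(230,170,320,240),s=8.8)
s=manip.sense();print(s["tcp_pos"],s["force"])
for q in [(.5788,-.162,.0244),(.5788,-.162,.03),(.5785,-.1205,.04)]: print(8.8*(pix(p,q)-[230,170]))
E
```

```text
[ 0.5790393  -0.16199574  0.02463455] [-0.06374363 -0.34283287 -0.61583534]
[504.24 519.2 ]
[505.12 502.48]
[411.84 354.64]
```

View pics/sc3.png

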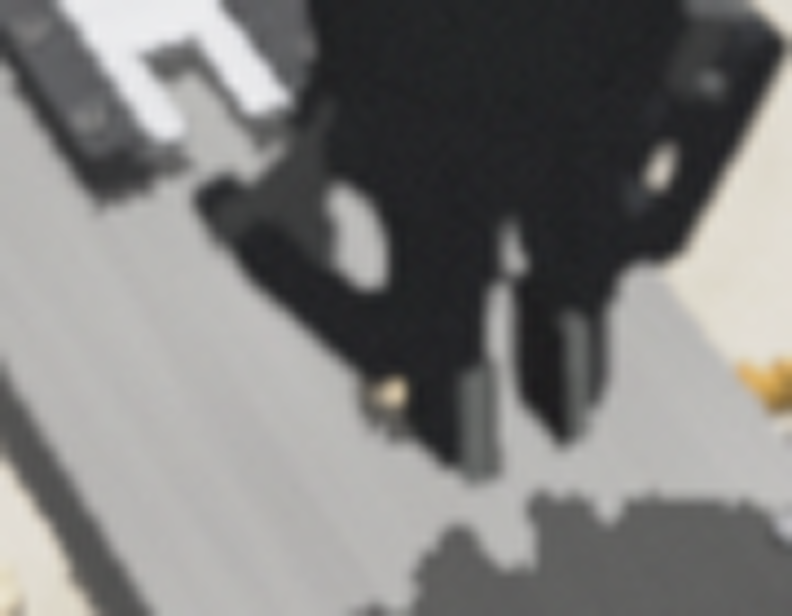

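```bash
python3 - <<'E'
from h import *
p=snapshot("scene"); 
for uv in [(480,475),(570,440)]:
  for z in (.03,.035,.04,.045): print(uv,z,ray(p,(230+uv[0]/8.8-.44,170+uv[1]/8.8-.44),z))
for uv in [(455,530),(550,500)]: print("sh",ray(p,(230+uv[0]/8.8-.44,170+uv[1]/8.8-.44),.03))
E
```

```text
(480, 475) 0.03 [ 0.578  -0.1507  0.03  ]
(480, 475) 0.035 [ 0.5755 -0.1548  0.035 ]
(480, 475) 0.04 [ 0.573  -0.1589  0.04  ]
(480, 475) 0.045 [ 0.5705 -0.163   0.045 ]
(570, 440) 0.03 [ 0.6011 -0.151   0.03  ]
(570, 440) 0.035 [ 0.5984 -0.1551  0.035 ]
(570, 440) 0.04 [ 0.5958 -0.1592  0.04  ]
(570, 440) 0.045 [ 0.5932 -0.1634  0.045 ]
sh [ 0.5648 -0.1625  0.03  ]
sh [ 0.5877 -0.1648  0.03  ]
```

Emit:
{"op": "jog_arm", "data": {
  "commands": [
    [19, 0, 0, -0.3, 0],
    [19, 0, 0, 0, 0]
  ]
}}

```text
t: 4.35
tcp_pos: [0.5794, -0.1621, 0.0218]
tool_rot: [0.704, 0.71, 0.007, 0.023]
force: [-0.8, 0.3, 0.7]
finger_gap: 0.189
```

Emit:
{"op": "jog_arm", "data": {
  "commands": [
    [19, 0, 0, -0.3, 0],
    [19, 0, 0, 0, 0]
  ]
}}

```text
t: 4.52
tcp_pos: [0.5794, -0.1622, 0.0185]
tool_rot: [0.704, 0.71, 0.007, 0.023]
force: [-0.4, -0.6, 0.3]
finger_gap: 0.19
```

Emit:
{"op": "jog_arm", "data": {
  "commands": [
    [19, 0, 0, -0.3, 0],
    [19, 0, 0, 0, 0]
  ]
}}

```text
t: 4.68
tcp_pos: [0.5794, -0.1622, 0.0152]
tool_rot: [0.704, 0.71, 0.007, 0.023]
force: [-0.3, -0.7, 0.6]
finger_gap: 0.19
```

```bash
python3 - <<'E'
from h import *
p=snapshot("scene"); save(p,"sc4",crop=(230,170,320,240),s=8.8)
E
```

```text
(no output)
```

View pics/sc4.png

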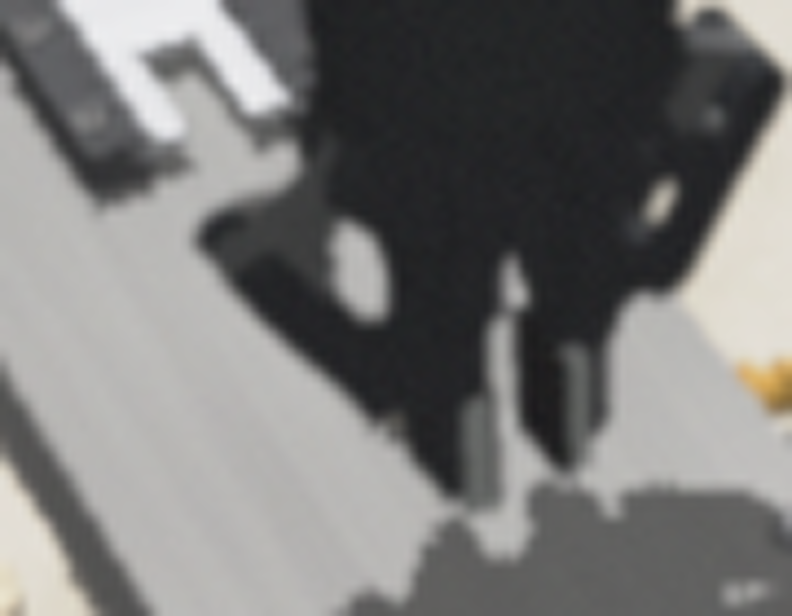

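The tips and their shadows now nearly meet: left tip (480,507) against shadow (455,520), so about 3 mm is left. The real fingertips sit well above the reported TCP, so I'll rely on force and the pictures instead.

Emit:
{"op": "jog_arm", "data": {
  "commands": [
    [19, 0, 0, -0.2, 0],
    [19, 0, 0, 0, 0]
  ]
}}

```text
t: 4.9
tcp_pos: [0.5797, -0.1623, 0.0133]
tool_rot: [0.704, 0.71, 0.008, 0.024]
force: [0.4, 0.3, 0.0]
finger_gap: 0.185
```

Emit:
{"op": "jog_arm", "data": {
  "commands": [
    [19, 0, 0, -0.2, 0],
    [19, 0, 0, 0, 0]
  ]
}}

```text
t: 5.07
tcp_pos: [0.5798, -0.1623, 0.0111]
tool_rot: [0.704, 0.71, 0.008, 0.024]
force: [-0.3, 0.3, -1.1]
finger_gap: 0.189
```

Emit:
{"op": "jog_arm", "data": {
  "commands": [
    [19, 0, 0, -0.2, 0],
    [19, 0, 0, 0, 0]
  ]
}}

```text
t: 5.23
tcp_pos: [0.5798, -0.1623, 0.0089]
tool_rot: [0.704, 0.71, 0.008, 0.024]
force: [-0.4, -0.8, -0.9]
finger_gap: 0.188
```

Emit:
{"op": "jog_arm", "data": {
  "commands": [
    [19, 0, 0, -0.2, 0],
    [19, 0, 0, 0, 0]
  ]
}}

```text
t: 5.4
tcp_pos: [0.5799, -0.1624, 0.0068]
tool_rot: [0.704, 0.71, 0.008, 0.024]
force: [-0.2, 1.2, -0.5]
finger_gap: 0.192
```

```bash
python3 - <<'E'
from h import *
p=snapshot("scene"); save(p,"sc5",crop=(250,190,320,240),s=11)
E
```

```text
(no output)
```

View pics/sc5.png

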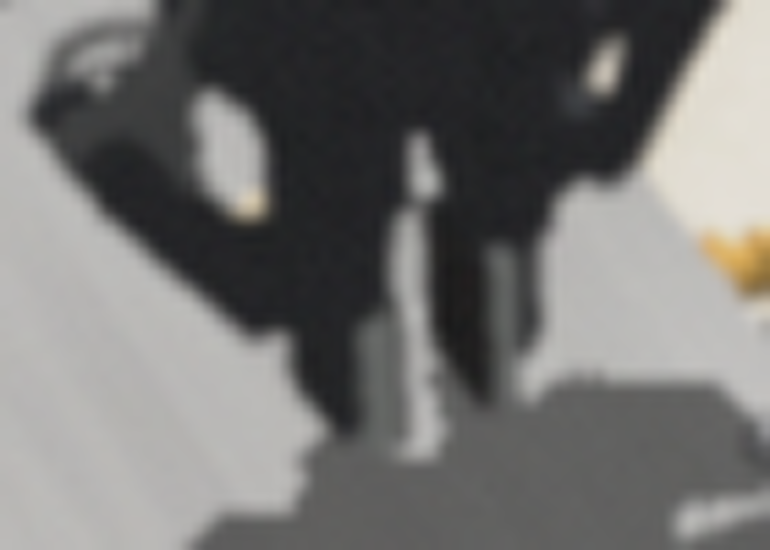

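Emit:
{"op": "jog_arm", "data": {
  "commands": [
    [19, 0, 0, -0.2, 0],
    [19, 0, 0, 0, 0]
  ]
}}

```text
t: 5.62
tcp_pos: [0.5801, -0.1625, 0.0048]
tool_rot: [0.704, 0.71, 0.008, 0.024]
force: [-0.7, -0.1, -0.3]
finger_gap: 0.192
```

Emit:
{"op": "jog_arm", "data": {
  "commands": [
    [19, 0, 0, -0.2, 0],
    [19, 0, 0, 0, 0]
  ]
}}

```text
t: 5.78
tcp_pos: [0.5805, -0.1626, 0.0029]
tool_rot: [0.704, 0.71, 0.008, 0.024]
force: [-0.1, 0.1, -0.9]
finger_gap: 0.194
```

```bash
python3 - <<'E'
from h import *
p=snapshot("scene"); im=p["image"][190:240,250:320].copy(); im=cv2.resize(im,None,fx=11,fy=11,interpolation=cv2.INTER_CUBIC)
for z,c in ((.03,(255,0,0)),(.04,(0,255,0))):
  for dx in (-.0225,-.008,.008,.0225):
    for dy in (-.011,.011):
      u=11*(pix(p,(.5805+dx,-.1626+dy,z))-[250,190])+5; cv2.circle(im,tuple(int(a) for a in u),4,c,-1)
cv2.imwrite("pics/sc6.png",im[:,:,::-1])
E
```

```text
(no output)
```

View pics/sc6.png

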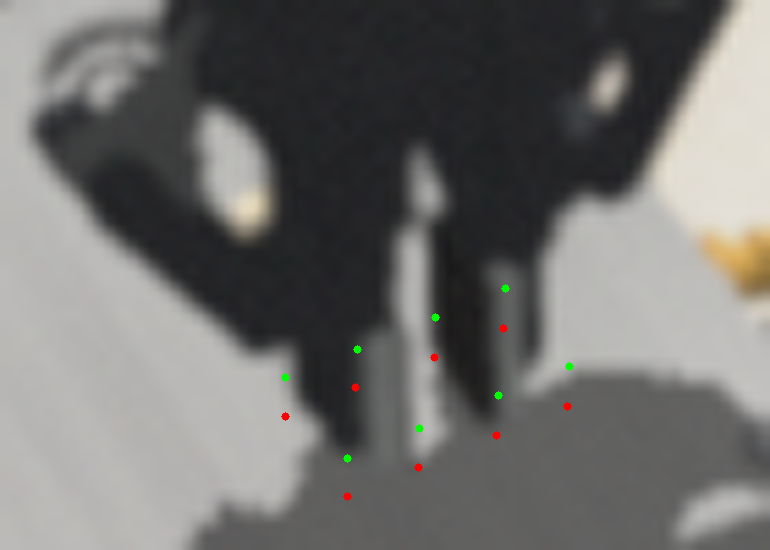

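The overlay puts the left tip within about 1–2 mm of the deck and the right tip about 2 mm higher, because the tool is slightly tilted. One more small step down.

Emit:
{"op": "jog_arm", "data": {
  "commands": [
    [19, 0, 0, -0.2, 0],
    [19, 0, 0, 0, 0]
  ]
}}

```text
t: 6.0
tcp_pos: [0.5807, -0.1627, 0.0031]
tool_rot: [0.704, 0.71, 0.008, 0.025]
force: [0.2, -0.3, -0.1]
finger_gap: 0.191
```

Emit:
{"op": "jog_arm", "data": {
  "commands": [
    [19, 0, 0, -0.3, 0],
    [19, 0, 0, 0, 0]
  ]
}}

```text
t: 6.17
tcp_pos: [0.5814, -0.163, 0.0033]
tool_rot: [0.704, 0.71, 0.008, 0.026]
force: [0.0, 0.1, -0.6]
finger_gap: 0.184
```

Emit:
{"op": "jog_arm", "data": {
  "commands": [
    [19, 0, 0, -0.3, 0]
  ]
}}

```text
t: 6.25
tcp_pos: [0.5819, -0.1633, 0.0022]
tool_rot: [0.704, 0.71, 0.008, 0.027]
force: [-5.6, 2.8, 33.7]
finger_gap: 0.192
```

Contact confirmed: 34 N on a downward row at TCP z≈0.003. I'll rise about 2 mm and push the disc most of the way.

Emit:
{"op": "jog_arm", "data": {
  "commands": [
    [19, -0.1, 0, 0.25, 0],
    [19, 0, 0, 0, 0],
    [19, 0, 0.6, 0, 0],
    [19, 0, 0.6, 0, 0],
    [19, 0, 0.4, 0, 0],
    [19, 0, 0, 0, 0]
  ]
}}

```text
t: 6.75
tcp_pos: [0.5806, -0.1457, 0.0037]
tool_rot: [0.704, 0.71, 0.008, 0.026]
force: [0.1, -0.1, 1.0]
finger_gap: 0.188
```

Emit:
{"op": "jog_arm", "data": {
  "commands": [
    [19, 0, 0, 0.15, 0],
    [19, 0, 0.5, 0, 0],
    [19, 0, 0.5, 0, 0],
    [19, -0.05, 0.5, 0, 0],
    [19, -0.05, 0.5, 0, 0],
    [19, 0, 0.5, 0, 0],
    [19, 0, 0.4, 0, 0],
    [19, 0, 0, 0, 0]
  ]
}}

```text
t: 7.42
tcp_pos: [0.5791, -0.1126, 0.0042]
tool_rot: [0.704, 0.71, 0.008, 0.026]
force: [-0.2, -0.9, -0.1]
finger_gap: 0.19
```

```bash
python3 - <<'E'
from h import *
s=manip.sense();print(s["tcp_pos"])
p=snapshot("scene")
for r in models.pinpoint(p,"valve_disc")[:4]: print(np.round(r["centre"],4),round(r["score"],2),pix(p,r["centre"]))
im=p["image"].astype(int); m=((im[:,:,0]-im[:,:,2])>25)&(im[:,:,0]>120); m[:185]=0;m[225:]=0;m[:,:245]=0;m[:,300:]=0
v,u=np.nonzero(m); print(len(u), u.min() if len(u) else 0)
if len(u): print(u.mean(),v.mean(),u.min(),u.max(),v.min(),v.max())
save(p,"sc7",crop=(230,170,320,240),s=8.8)
E
```

```text
[ 0.5790594  -0.11264154  0.00420232]
[ 5.527e-01 -2.801e-01  3.000e-04] 0.73 [307.3 284.4]
[ 0.6065 -0.2778 -0.0014] 0.65 [331.  272.8]
[ 0.7144 -0.1889 -0.0025] 0.62 [350.7 223. ]
[ 0.7137 -0.1046  0.    ] 0.52 [327.8 197.6]
22 272
273.54545454545456 201.86363636363637 272 275 199 205
```

Emit:
{"op": "jog_arm", "data": {
  "commands": [
    [19, 0, -1.5, 0, 0],
    [19, 0, -2, 2, 0],
    [19, 0, -3, 2.5, 0],
    [19, 0, -4, 0, 0],
    [19, 0, -4, 0, 0],
    [19, 0, -4, 0, 0],
    [19, 0, -4, 0, 0],
    [19, 0, -4, 0, 0]
  ]
}}

```text
t: 8.18
tcp_pos: [0.5753, -0.3784, 0.0511]
tool_rot: [0.699, 0.715, 0.007, 0.021]
force: [1.2, 0.4, -0.5]
finger_gap: 0.191
```

```bash
python3 - <<'E'
from h import *
s=manip.sense();print(s["tcp_pos"])
p=snapshot("top"); save(p,"top3",crop=(220,160,310,225),s=8.8)
for n in("valve_disc","nest"):
  for r in models.pinpoint(p,n)[:2]: print(n,np.round(r["centre"],4),round(r["score"],2),8.8*(pix(p,r["centre"])-[220,160]))
E
```

```text
[ 0.57532668 -0.37840071  0.05106339]
valve_disc [ 0.7158 -0.1831  0.0023] 0.73 [ 827.2  -336.16]
valve_disc [ 0.6103 -0.2784 -0.0039] 0.39 [1260.16  133.76]
```

View pics/top3.png

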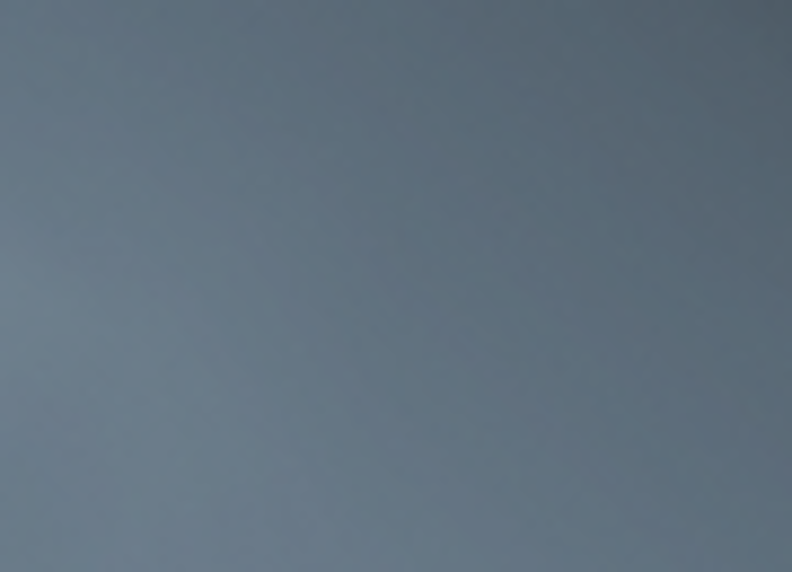

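The upper arm blocks the whole top view, so I'll measure the disc in the scene camera by colour and calibrate that against the initial scene picture.

```bash
python3 - <<'E'
from h import *
def blob(im,box,ref=""):
    a,b,c,d=box; k=im[b:d,a:c].astype(int); w=np.clip((k[:,:,0]-k[:,:,2])-15,0,40)/40.; v,u=np.mgrid[b:d,a:c]; return (w*u).sum()/w.sum(),(w*v).sum()/w.sum(),w.sum()
i0=cv2.resize(cv2.imread("pics/scene0.png")[:,:,::-1],(560,420),interpolation=cv2.INTER_AREA)
p=snapshot("scene"); 
b0=blob(i0,(262,198,292,224)); print("start",b0,ray(p,b0,.039))
b1=blob(p["image"],(250,188,292,224)); print("now",b1,ray(p,b1,.039))
d=p["image"].astype(int)-i0; print("nest pred",pix(p,(.5762,-.0577,.03)),"disc start pred",pix(p,(.5785,-.1205,.039)))
for r in models.pinpoint(p,"nest")[:1]+models.pinpoint(p,"valve_disc")[:4]: print(np.round(r["centre"],4),round(r["score"],2),pix(p,r["centre"]))
save(p,"sc8",crop=(215,140,305,230),s=6.6)
E
```

```text
start (np.float64(276.68232558139533), np.float64(211.02325581395348), np.float64(53.75)) [ 0.5778 -0.1212  0.039 ]
now (np.float64(268.8660806618407), np.float64(202.45604963805584), np.float64(48.35)) [ 0.576  -0.0922  0.039 ]
nest pred [260.9 195.5] disc start pred [276.8 210.7]
[ 0.5763 -0.0595  0.0231] 0.74 [261.4 198.4]
[ 0.5738 -0.0911  0.0345] 0.73 [267.6 204.1]
[ 5.462e-01 -2.792e-01 -3.000e-04] 0.63 [304.  285.7]
[ 0.7158 -0.1079  0.    ] 0.42 [329.5 198.2]
[ 6.074e-01 -2.758e-01  6.000e-04] 0.37 [330.9 271.2]
```

View pics/sc8.png

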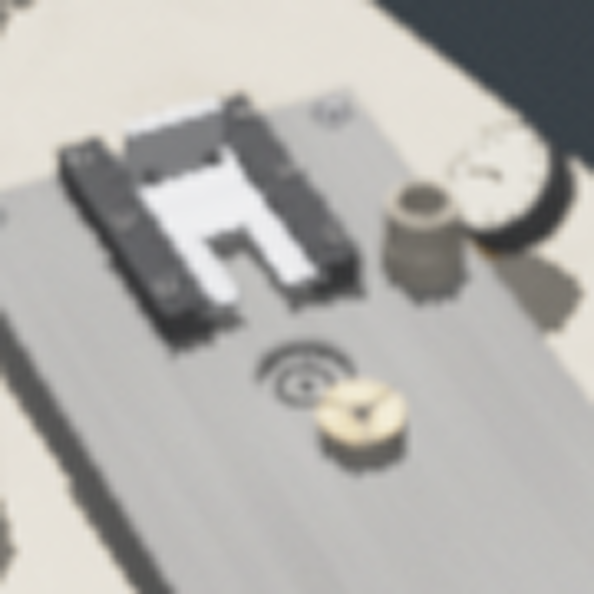

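The clear scene view shows the disc at crop (360,412) and the nest at (308,385), with the keeper still open. The disc moved 29 mm to about (0.576,-0.092) and sits 21 mm ahead of the TCP and 2.6 mm to -x of it. About 33 mm remain, almost straight along +y.

Emit:
{"op": "jog_arm", "data": {
  "commands": [
    [19, 0.05, 4, 0, 0],
    [19, 0.05, 4, 0, 0],
    [19, 0.05, 4, 0, 0],
    [19, 0.05, 4, 0, 0],
    [19, 0.05, 4, 0, 0],
    [19, 0.1, 2, -0.5, 0],
    [19, 0, 0, -1.5, 0],
    [19, 0, 0, 0, 0]
  ]
}}

```text
t: 9.15
tcp_pos: [0.5724, -0.1335, 0.0306]
tool_rot: [0.694, 0.72, 0.006, 0.018]
force: [0.0, -0.2, -1.1]
finger_gap: 0.192
```

Emit:
{"op": "jog_arm", "data": {
  "commands": [
    [19, 0.65, -0.8, -1.3, -0.03],
    [19, 0, 0, 0, 0],
    [19, 0, 0, -1.2, 0],
    [19, 0, 0, 0, 0]
  ]
}}

```text
t: 9.48
tcp_pos: [0.5777, -0.1355, 0.0064]
tool_rot: [0.702, 0.712, 0.006, 0.016]
force: [-1.1, 0.5, -0.4]
finger_gap: 0.188
```

Emit:
{"op": "jog_arm", "data": {
  "commands": [
    [19, 0.1, 0, -0.2, 0],
    [19, 0, 0.7, 0, 0],
    [19, 0, 0.7, 0, 0],
    [19, 0, 0.7, 0, 0],
    [19, 0, 0.5, 0, 0],
    [19, 0, 0.5, 0, 0],
    [19, 0, 0.5, 0, 0],
    [19, 0, 0, 0, 0]
  ]
}}

```text
t: 10.15
tcp_pos: [0.5784, -0.0964, 0.0059]
tool_rot: [0.702, 0.712, 0.006, 0.017]
force: [-0.6, -1.1, -0.4]
finger_gap: 0.194
```

Emit:
{"op": "jog_arm", "data": {
  "commands": [
    [19, 0.03, 0.2, -0.2, 0],
    [19, 0.03, 0.3, 0, 0],
    [19, 0, 0.3, 0, 0],
    [19, 0, 0.3, 0, 0],
    [19, 0, 0.2, 0, 0],
    [19, 0, 0, 0, 0]
  ]
}}

```text
t: 10.65
tcp_pos: [0.5795, -0.0822, 0.0039]
tool_rot: [0.702, 0.712, 0.006, 0.017]
force: [0.5, 0.1, -1.2]
finger_gap: 0.187
```

```bash
python3 - <<'E'
from h import *
p=snapshot("scene"); im=p["image"].astype(int)
save(p,"sc9",crop=(230,150,310,220),s=9)
m=((im[:,:,0]-im[:,:,2])>25)&(im[:,:,0]>120); m[:180]=0;m[215:]=0;m[:,:245]=0;m[:,285:]=0
v,u=np.nonzero(m); print(len(u)); 
if len(u): print(u.min(),u.max(),v.min(),v.max(),u.mean(),v.mean())
print(pix(p,(.5762,-.0583,.034)), manip.sense()["tcp_pos"])
E
```

```text
6
266 267 191 193 266.5 192.0
[261.  194.2] [ 0.57954898 -0.08238789  0.00392571]
```

Emit:
{"op": "jog_arm", "data": {
  "commands": [
    [19, -0.05, 0.15, 0.05, 0],
    [19, 0, 0.15, 0, 0],
    [19, 0, 0, 0, 0]
  ]
}}

```text
t: 10.95
tcp_pos: [0.5788, -0.0794, 0.0043]
tool_rot: [0.702, 0.712, 0.006, 0.017]
force: [0.2, -0.0, -0.1]
finger_gap: 0.193
```

Emit:
{"op": "jog_arm", "data": {
  "commands": [
    [19, 0, 0.12, 0, 0]
  ]
}}

```text
t: 11.03
tcp_pos: [0.5789, -0.0783, 0.0044]
tool_rot: [0.702, 0.712, 0.006, 0.017]
force: [0.7, 0.2, -1.5]
finger_gap: 0.189
```

Emit:
{"op": "jog_arm", "data": {
  "commands": [
    [19, 0, 0.1, 0, 0]
  ]
}}

```text
t: 11.12
tcp_pos: [0.5789, -0.0773, 0.0044]
tool_rot: [0.702, 0.712, 0.006, 0.017]
force: [-0.0, -0.1, 0.1]
finger_gap: 0.187
```

Now I'll retreat far enough for the scene camera to see the nest.

Emit:
{"op": "jog_arm", "data": {
  "commands": [
    [19, 0, -1.5, 0, 0],
    [19, 0, -2, 2, 0],
    [19, 0, -3, 3, 0],
    [19, 0, -4, 1, 0],
    [19, 0, -4, 0, 0],
    [19, 0, -4, 0, 0],
    [19, 0, -2, 0, 0]
  ]
}}

```text
t: 11.7
tcp_pos: [0.5765, -0.2829, 0.0672]
tool_rot: [0.698, 0.716, 0.005, 0.016]
force: [-0.0, -0.6, -0.5]
finger_gap: 0.194
```

```bash
cat >> h.py <<'E'
def blob(im,box):
    a,b,c,d=box; k=im[b:d,a:c].astype(int); w=np.clip((k[:,:,0]-k[:,:,2])-15,0,40)/40.; v,u=np.mgrid[b:d,a:c]; return (w*u).sum()/w.sum(),(w*v).sum()/w.sum(),w.sum()
E
python3 - <<'E'
from h import *
print(manip.sense()["tcp_pos"],manip.sense()["tool_rot"])
p=snapshot("scene"); b=blob(p["image"],(245,180,290,215)); print(b,[ray(p,b,z) for z in (.033,.039)], pix(p,(.5762,-.0583,.033)))
for r in models.pinpoint(p,"valve_disc")[:2]: print(np.round(r["centre"],4),round(r["score"],2),pix(p,r["centre"]))
save(p,"sc10",crop=(235,160,290,215),s=10)
E
```

```text
[ 0.57645199 -0.2829064   0.06719364] [0.69823292 0.71568444 0.00496428 0.01555406]
(np.float64(261.0999482133609), np.float64(194.76437079233557), np.float64(48.275)) [array([ 0.5761, -0.0589,  0.033 ]), array([ 0.5731, -0.0646,  0.039 ])] [261.  194.6]
[0.5841 0.0466 0.0618] 0.73 [241.1 154.6]
[ 0.548  -0.2801  0.0009] 0.62 [305.1 285.2]
```

View pics/sc10.png

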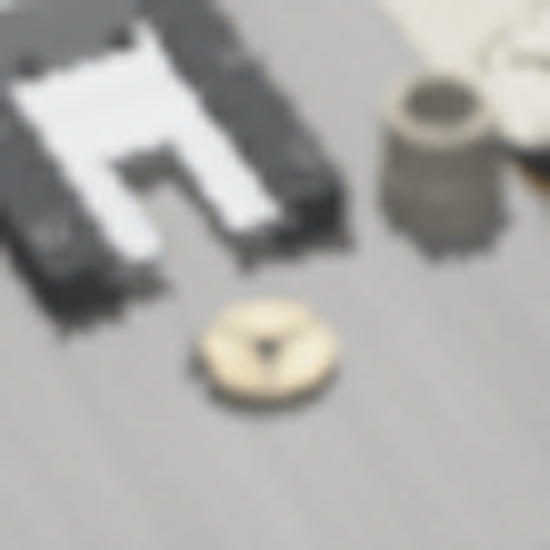

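The disc lies flat in the nest at crop (268,350) with its groove visible and only a thin rim showing, and the keeper is still open. The blob centre at seated height is (0.5761,-0.0589), within 1 mm of the nest. Next I'll travel high over to a point behind the tab.

Emit:
{"op": "jog_arm", "data": {
  "commands": [
    [19, 0, 4, 0.5, 0],
    [19, 0, 4, 0.5, 0],
    [19, 0.1, 4, 0.3, 0],
    [19, 0.1, 4, 0, -0.04],
    [19, 0.1, 4, 0, -0.04],
    [19, 0.1, 4, 0, 0],
    [19, 0.1, 4, 0, 0],
    [19, 0.1, 4, 0, 0]
  ]
}}

```text
t: 12.47
tcp_pos: [0.5776, 0.0399, 0.0791]
tool_rot: [0.735, 0.678, 0.004, 0.016]
force: [0.3, -0.5, 0.3]
finger_gap: 0.193
```

Emit:
{"op": "jog_arm", "data": {
  "commands": [
    [19, 0.8, 2.7, 0, 0.03],
    [19, 0, 0, 0, 0],
    [19, 0, 0, 0, 0]
  ]
}}

```text
t: 12.72
tcp_pos: [0.5804, 0.0805, 0.0785]
tool_rot: [0.719, 0.695, 0.003, 0.013]
force: [0.7, -0.8, 0.1]
finger_gap: 0.187
```

Emit:
{"op": "jog_arm", "data": {
  "commands": [
    [19, 0.45, -0.6, -2.5, -0.01],
    [19, 0, 0, -2.0, 0],
    [19, 0, 0, -0.8, 0],
    [19, 0, 0, 0, 0]
  ]
}}

```text
t: 13.05
tcp_pos: [0.584, 0.0749, 0.0251]
tool_rot: [0.722, 0.691, 0.004, 0.013]
force: [0.2, -0.2, 0.4]
finger_gap: 0.189
```

```bash
python3 - <<'E'
from h import *
p=snapshot("scene"); save(p,"sc11",crop=(200,110,290,200),s=6.6)
print(manip.sense()["tcp_pos"],manip.sense()["tool_rot"])
E
```

```text
[0.58409259 0.0748171  0.02570136] [0.72253757 0.69119035 0.00387772 0.01342821]
```

View pics/sc11.png

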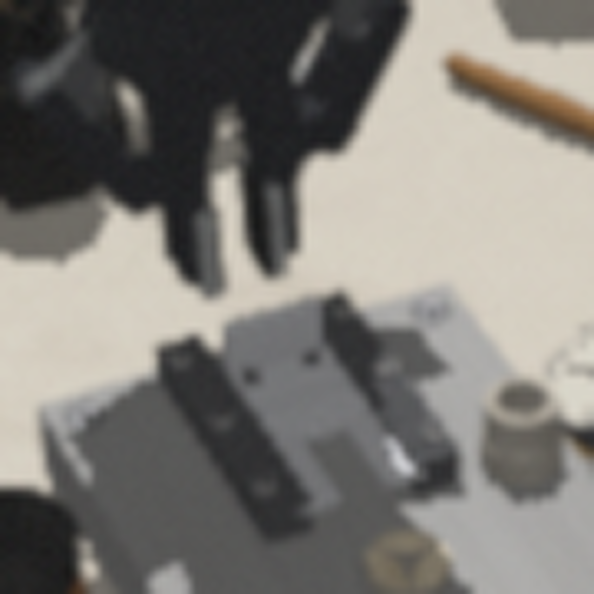

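The two fingers stand behind the tab at crop (205,290) and (275,270), and the tab's top edge runs from (225,330) to (320,300). Carried forward along -y they meet the tab centred and about 6 mm below its top edge. I'll lower 2–3 mm and push.

Emit:
{"op": "jog_arm", "data": {
  "commands": [
    [19, 0, -0.5, -0.3, 0],
    [19, 0, -0.5, 0, 0],
    [19, 0, -0.5, 0, 0],
    [19, -0.03, -0.5, 0, 0],
    [19, -0.03, -0.5, 0, 0],
    [19, -0.03, -0.5, 0, 0],
    [19, 0, 0, 0, 0]
  ]
}}

```text
t: 13.68
tcp_pos: [0.5844, 0.0402, 0.0258]
tool_rot: [0.724, 0.689, 0.006, 0.014]
force: [-0.9, 1.0, -0.1]
finger_gap: 0.188
```

Emit:
{"op": "jog_arm", "data": {
  "commands": [
    [19, 0, 0, -0.2, 0],
    [19, -0.03, -0.5, 0, 0],
    [19, -0.03, -0.5, 0, 0],
    [19, -0.03, -0.5, 0, 0]
  ]
}}

```text
t: 14.02
tcp_pos: [0.5841, 0.025, 0.0244]
tool_rot: [0.724, 0.69, 0.007, 0.015]
force: [0.6, 1.9, -0.1]
finger_gap: 0.19
```

```bash
python3 - <<'E'
from h import *
p=snapshot("scene"); s=manip.sense(); print(s["tcp_pos"],s["force"])
for r in models.pinpoint(p,"keeper_tab")[:1]: print(np.round(r["centre"],4),round(r["score"],2))
E
```

```text
[0.5840413  0.02394423 0.02434414] [-0.02667221  0.98840066  0.75930541]
[0.5812 0.0149 0.0603] 0.61
```

The tab is moving (now at y≈0.015) with about 2 N of resistance, so I'll continue to the stop.

Emit:
{"op": "jog_arm", "data": {
  "commands": [
    [19, -0.03, -0.4, 0, 0],
    [19, -0.03, -0.4, 0, 0],
    [19, 0, -0.4, 0, 0],
    [19, 0, -0.3, 0, 0]
  ]
}}

```text
t: 14.45
tcp_pos: [0.5832, 0.009, 0.0244]
tool_rot: [0.724, 0.689, 0.007, 0.014]
force: [0.9, 14.5, 2.2]
finger_gap: 0.192
```

Emit:
{"op": "jog_arm", "data": {
  "commands": [
    [19, 0, -0.2, 0, 0]
  ]
}}

```text
t: 14.53
tcp_pos: [0.5832, 0.009, 0.0244]
tool_rot: [0.726, 0.688, 0.008, 0.013]
force: [3.3, 17.0, 1.2]
finger_gap: 0.192
```

It has come to a solid stop where travel 0 was predicted. I'll back off, rise, and clear away for a check.

Emit:
{"op": "jog_arm", "data": {
  "commands": [
    [19, 0, 1.0, 0, 0],
    [19, 0, 1.5, 0, 0],
    [19, 0, 0.5, 2, 0],
    [19, 0, 0, 4, 0],
    [19, 0, 0, 4, 0],
    [19, 0, 2, 3, 0],
    [19, 0, 3, 2, 0],
    [19, 0, 3, 0, 0]
  ]
}}

```text
t: 15.2
tcp_pos: [0.5814, 0.1153, 0.1789]
tool_rot: [0.728, 0.686, 0.004, 0.013]
force: [0.5, 0.8, 0.1]
finger_gap: 0.19
```

```bash
python3 - <<'E'
from h import *
s=manip.sense(); print(s["t"],s["tcp_pos"],s["force"],np.abs(s["qd"]).max())
p=snapshot("scene"); b=blob(p["image"],(250,183,275,206)); print("disc",b,ray(p,b,.034))
for n in ("keeper_tab","nozzle_nut","fluid_jar","spare_disc"):
  for r in models.pinpoint(p,n)[:2]: print(n,np.round(r["centre"],4),round(r["score"],2))
im=p["image"][150:215,225:285].copy(); im=cv2.resize(im,None,fx=9,fy=9,interpolation=cv2.INTER_CUBIC)
N=np.array([.5762,-.0583]); c,sn=np.cos(-.0523),np.sin(-.0523); R=np.array([[c,-sn],[sn,c]])
for x,y,z in [(-22,-18,40.5),(22,-18,40.5),(-17,56,59.5),(17,56,59.5)]:
  w=N+R@np.array([x,y])/1000; u=9*(pix(p,(*w,z/1000))-[225,150])+4; cv2.circle(im,tuple(int(a) for a in u),4,(255,0,0),-1)
cv2.imwrite("pics/sc12.png",im[:,:,::-1])
E
```

```text
15.2 [0.58142157 0.11526933 0.17887671] [0.51458881 0.78801103 0.05600861] 0.6556067110850967
disc (np.float64(262.37959183673473), np.float64(194.12789115646257), np.float64(18.375)) [ 0.5788 -0.0594  0.034 ]
keeper_tab [ 0.5803 -0.0029  0.0578] 0.72
nozzle_nut [ 0.635  -0.0297  0.0317] 0.53
fluid_jar [ 0.4592 -0.0221  0.0035] 0.65
```

Emit:
{"op": "jog_arm", "data": {
  "commands": [
    [19, 0, 0, 0, 0],
    [19, 0, 0, 0, 0],
    [19, 0, 0, 0, 0],
    [19, 0, 0, 0, 0]
  ]
}}

```text
t: 15.78
tcp_pos: [0.5759, 0.1109, 0.1701]
tool_rot: [0.728, 0.685, -0.003, 0.008]
force: [-0.0, -0.2, 0.4]
finger_gap: 0.188
```

```bash
python3 - <<'E'
from h import *
p=snapshot("scene")
for n in ("keeper_tab","spare_disc"):
  for r in models.pinpoint(p,n)[:2]: print(n,np.round(r["centre"],4),round(r["score"],2))
s=manip.sense(); print(s["tcp_pos"],np.abs(s["qd"]).max()); workorder.sign_off()
E
```

```text
keeper_tab [ 0.5804 -0.002   0.0602] 0.82
spare_disc [ 0.4657 -0.1036  0.0011] 0.58
[0.57610084 0.11129868 0.17041447] 0.005776969613944396
the job is handed in; nothing more can be done
```

I pushed the disc along the deck into the nest, pushed the keeper over it to its stop, backed the arm clear and handed the job in at about 16 s. No verdict was given.

- **Disc:** before the keeper moved, the picture showed the disc flat in the nest. It measured (0.576, -0.059), within about 1 mm of my nest position.
- **Keeper:** it stopped firmly, with about 17 N on the tool. The tab measured y = -0.002 to -0.003, against about -0.002 expected when shut.
- **Other parts:** the last measurements of the nut, jar and spare disc were within about 5 mm of the first ones.

**Disagreements and gaps:**
- **Fingertip height:** at 19% opening the fingertips touched the deck about 27 mm above the reported TCP height. I set heights by touch and by picture instead.
- **Tool tilt:** the tool tilted by up to about 0.05 rad.
- **After the keeper closed:** the disc was partly covered and its visible patch measured about 2.5 mm off in x. I put that down to the fork hiding part of it.
- **No final view:** the 12-picture limit meant I could not look at the end state, so the last checks are numbers only.

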